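# Load drilled blanks into the tumble-sander

## Task

Load the tumble-sander: turn the red catch clockwise as far as it goes to free the hopper's cover, and swing the cover fully open by its black post. Then carry the red tray over level, tip it so that all five wooden blanks slide off its open front into the hopper, and stand the empty tray back on the bench, upright. Leave the cover open and leave the vice, the drill stand and the brush where they are.

Things in the scene. Friction and masses are not known exactly. Their poses are not given: they have to be found in the camera images.
- hopper: Blue steel hopper of a bench tumble-sander, fixed. Origin: on the bench under the box's middle; z up, -x side faces the robot. Cavity 196 (x) by 206 mm (y) centred there, floor 20, rim 135 mm above the bench, walls 12. Base 260 x 270 mm. Beyond +x a grey motor (to x 180, y -60 to 80, 78 high); at -y a shelf for the catch (x -25 to 85, to y -180, top 121); pivot post at x 100, y 105, 149 high.
- cover (a joint): Flat grey swivel cover with yellow stripe, 230 x 240 x 5 mm, top 141 mm above the bench, turning level about an upright pivot at hopper x 100, y 105 mm. Rad: 0 closed, grows clockwise from above (post swings to hopper -x, then +y) to its stop at 1.6, beside the hopper's +y side. Stays where left; about 1 N at the post. While the catch is set it moves only about 0.07 rad.
- cover_post (a point): Middle of the cover's black upright round post, 24 mm diameter (32 mm at its lowest 6 mm), from 141 to 191 mm above the bench; this point is 168 mm up. Cover closed: at hopper x -30, y 0 mm, 167 mm from the pivot. The cover is swung by it.
- catch (a joint): Red turn-catch on the hopper's -y side, about an upright axis. Joint in rad: 0 set (its steel cam blocks the cover's lug), grows clockwise seen from above to its stop at 1.35; the cover is free from about 0.9 on. It starts between 0 and 0.2. Friction torque about 0.05 N m; stays where it is left.
- catch_grip (a point): Point on the catch's axis at the height to grip it, 164 mm above the bench, at hopper x 10, y -155 mm. The red grip bar is 64 mm long, 14 mm wide, from 148 to 178 mm above the bench; it runs from 26 mm behind the axis to 38 mm ahead of it. The point's x axis lies along the bar and turns with it (along hopper +x at joint 0).
- tray: Loose red plastic tray, 200 mm (x) by 160 mm (y), floor 5 mm, walls 5 mm thick and 50 mm high at the back (+x) and both sides; the front (-x) is open with no lip. Origin: middle of the underside, z up. Empty it weighs about 0.28 kg, the five blanks 0.3 kg. An aluminium arch over its middle is the handle.
- tray_handle (a point): Middle of the tray's handle bar, 90 mm above the tray's underside, axes as the tray. The square bar, 16 x 16 mm, runs along tray y (165 mm between its two uprights), so it is gripped across tray x.
- tray_lip (a point): Middle of the lower edge of the tray's open front, at tray x -100 mm, z 0, axes as the tray.
- vice: Bystander: loose green machine vice, about 170 x 90 x 60 mm, 2.2 kg. Origin under its middle.
- drill_stand: Bystander: loose plywood block 80 x 130 x 25 mm with upright drill bits, about 90 mm tall in all. Origin under its middle.
- brush: Bystander: loose bench brush lying flat. Origin near its middle, underneath.
- blank1: Loose wooden blank 1 of 5, 40 (x) x 60 (y) x 30 (z) mm with two drilled holes shown dark on top, about 60 g, lying in the tray, none higher than 35 mm above the tray's underside. Origin: its centre.
- blank2: Loose wooden blank 2 of 5, 40 (x) x 60 (y) x 30 (z) mm with two drilled holes shown dark on top, about 60 g, lying in the tray, none higher than 35 mm above the tray's underside. Origin: its centre.
- blank3: Loose wooden blank 3 of 5, 40 (x) x 60 (y) x 30 (z) mm with two drilled holes shown dark on top, about 60 g, lying in the tray, none higher than 35 mm above the tray's underside. Origin: its centre.
- blank4: Loose wooden blank 4 of 5, 40 (x) x 60 (y) x 30 (z) mm with two drilled holes shown dark on top, about 60 g, lying in the tray, none higher than 35 mm above the tray's underside. Origin: its centre.
- blank5: Loose wooden blank 5 of 5, 40 (x) x 60 (y) x 30 (z) mm with two drilled holes shown dark on top, about 60 g, lying in the tray, none higher than 35 mm above the tray's underside. Origin: its centre.
There are look-alikes about, which are no part of the job. What is shaped like the blank3 but green is not meant.

How it is judged (in metres and radians):
On the way, in this order (a step that is already met when the one before it is completed fails the run):
1. the catch is turned clear (past 1.1 rad) (value of joint catch above 1.1 rad), for 0.1 s.
2. the cover is swung open (past 1.4 rad) (value of joint cover above 1.4 rad), for 0.1 s.
3. the tray is tipped (over 20 degrees) above the hopper (angle between tray's own z axis and vertical above 0.35 rad and z of tray_lip in the frame of hopper above 0.12 m and horizontal distance between tray_lip and hopper below 0.16 m).
4. all five blanks are in the hopper (x of blank1 in the frame of hopper between -0.1 and 0.1 m and y of blank1 in the frame of hopper between -0.105 and 0.105 m and z of blank1 in the frame of hopper between 0.02 and 0.135 m and x of blank2 in the frame of hopper between -0.1 and 0.1 m and y of blank2 in the frame of hopper between -0.105 and 0.105 m and z of blank2 in the frame of hopper between 0.02 and 0.135 m and x of blank3 in the frame of hopper between -0.1 and 0.1 m and y of blank3 in the frame of hopper between -0.105 and 0.105 m and z of blank3 in the frame of hopper between 0.02 and 0.135 m and x of blank4 in the frame of hopper between -0.1 and 0.1 m and y of blank4 in the frame of hopper between -0.105 and 0.105 m and z of blank4 in the frame of hopper between 0.02 and 0.135 m and x of blank5 in the frame of hopper between -0.1 and 0.1 m and y of blank5 in the frame of hopper between -0.105 and 0.105 m and z of blank5 in the frame of hopper between 0.02 and 0.135 m), for 0.2 s.
At the end, for the whole second after the job is handed in: All five blanks lie at rest in the hopper's cavity, below its rim (each blank's centre lower than the rim, 135 mm); the tray stands at rest on the bench, upright within 0.08 rad and its underside within 8 mm of the bench; the cover is past 1.4 rad (all of step 4 and linear speed of each of blank1, blank2, blank3, blank4, blank5 below 0.03 m/s and height (world z) of tray between -0.005 and 0.008 m and angle between tray's own z axis and vertical below 0.08 rad and linear speed of tray below 0.02 m/s and value of joint cover above 1.4 rad); the robot touches nothing.
It fails at once if the vice is pushed more than 30 mm (distance of vice from where it was at the start of the episode above 0.03 m).
It fails at once if the drill stand is pushed more than 30 mm (distance of drill_stand from where it was at the start of the episode above 0.03 m).
It fails at once if the brush is pushed more than 30 mm (distance of brush from where it was at the start of the episode above 0.03 m).
It also fails if it takes over 72 s, if anything falls off the work surface, if the arm or the gripper's body presses on something with over 40 N, if the wrist force passes 120 N, or if a joint passes its speed limit or range.

## Robot

A 6-joint arm with a two-finger parallel gripper is mounted at the origin on the work surface. World frame = base frame: x ahead of the robot, y to its left, z up, the work surface at z = 0. Lengths are in m, angles in degrees, forces in N, time in s.
With the tool pointing down it reaches from about 0.35 to 0.875 m from the base axis. Payload 4.2 kg.
Tool frame: the origin (TCP) lies on the centre line of the jaws, within the pads' length; the fingertips stand 19 mm ahead of it and the grasp point (between the pads) is the TCP; z points along the fingers, y is the line along which they close (so a half turn about z gives the same grasp; the last joint's range is limited). The gripper opens to 87 mm and grips with 3 to 60 N. Pads are 19 mm wide; open, the fingers measure 117 mm over their backs; the gripper's body (75 mm by 190 mm) begins 51 mm behind the grasp point.
Start: joints at [88.9, 22.042, 0.453, 0, -68.411, -14.817], TCP at [0.171, 0.601, 0.242] pointing down, gripper open.
Joint ranges: [-179.83, 179.83], [-69.29, 118.12], [-61.27, 80.66], [-181.25, 117.63], [-171.15, -9.14], [-177.46, 177.46]. Speed limits (degrees/s): [159.86, 159.86, 180, 180, 180, 180].

## Interface

Orientations are given as a 3x3 rotation matrix whose columns are the frame's x, y, z axes.
In Python, from station import sense, capture, finish_job, search_frame, masks_of gives the robot as it stands.
- The arm moves only by the tool drive_tool, never from a script. Its argument "rows" is a list of rows, each a list of 7 numbers: the opening in per cent of the stroke, from 0 (shut) to 100 (fully open), then the shift along the world's x, y, z in mm, then the turn, a rotation vector about the world's x, y, z in rad. In form: [[fingers, dx, dy, dz, wx, wy, wz], ...]. A call has 1 to 5 rows; each row shifts and turns the commanded pose from where the row before left it; what a row does not reach is not made up. A row lasts 1/12 s, in which the tool goes at most 41.7 mm and 7.16 degrees, less where a joint would pass 70% of its speed; a pose out of reach is approached as far as the arm can. A call is refused whole if a number of a shift passes 41.7 or a number of a turn 0.125, either way. A call with a gripper value outside its range is refused whole. The fingers move at their own pace and stop on an object; the grip force is fixed at half the most. Time passes only in rows, so rows that do not move let the fingers close. It gives the time, the measured TCP pose, the force, the opening and the grip force at its end, in the units of the state.
- sense(): the state, without advancing time (a new reading comes with each control period).
- capture(name): name is "scene" or "top" or "wrist"; returns a dict with "frame" (384x512x3 uint8, red, green, blue), "z_map" (384x512 float32, m along the optical axis (not along the pixel's ray), 0 where there is no reading), "fx", "fy", "cx", "cy" (pixels), "R" (3x3) and "t" (3): a world point X has camera coordinates R X + t; the wrist camera has in their place "T_tool_cam" (4x4, takes a point from camera to tool coordinates, whose origin is the TCP and whose axes are the flange's). Camera axes: x right, y down, z forward; pixel columns grow to the right and rows downward; lengths in m; the calibration is good to about 2 mm. A picture is of the moment at which its call begins: read the wrist's pose just before it.
- finish_job(): hands the job in; it is judged then, once.
Trained networks look in a picture, given as the dict that the camera call returned (one of the last four; its "shot" number tells which), for a name from the list of things; names that differ only in an ending like _2 or _b are one class to them, and where a whole thing is asked for, a point or a joint stands for the part that bears it (a point fixed in the world has none). Each returns a list of dicts, best first, with "p" (0 to 1); they miss things now and then, are a little off and sometimes report something else, mostly with a low value. They report only what shows in the picture. A call takes as long as a camera call. They do not tell look-alikes from the thing itself.
- search_frame(label, picture): "xy" ([column, row] in pixels, amid what is visible of it).
- masks_of(label, picture): "region" (384x512 bool, what is visible of it) and "xy" ([column, row] in pixels, amid what is visible of it).
The state is a dict: "time_s": time; "joints": joint angles; "joint_velocities": joint speeds; "effort": joint torques, N m; "tcp_pos": TCP position; "ee_rot": TCP orientation; "wrist_force": force on the tool from outside, world axes, zero at the start; "moment": the same for the moment, N m; "gripper_width": opening from 0.0 (shut) to 1.0 (fully open); "gripper_force": force on a finger pad.
Only numpy, scipy, OpenCV 4.12 (cv2) and the standard library are available. Lean on these libraries where they do the work, as an engineer would, in place of code of your own. Each camera call takes 0.05 s, during which the arm holds its last target. There are 200 camera calls.

## Working session

There is one attempt and no reset: what is moved stays moved. The work goes in short steps, Python scripts to look and compute and a tool call to move; the robot and the scene stay as the last step left them, time stands still between calls to the robot, and variables do not carry over. Pictures are saved under pics/ and viewed, at most 10 in all, crops included, and the job is handed in when it is done.

Besides the shell and the picture viewer there is one more tool, called after "Call:" as name([rows], argument=value, ...), one row to a line, values as JSON. drive_tool: Moves the arm, as the interface text tells. Its arguments: {"type":"object","properties":{"rows":{"type":"array"}},"required":["rows"]}

```bash
mkdir -p pics; ls; python3 - <<'E'
from station import *
import cv2,numpy as np
s=sense();print({k:np.round(v,3).tolist() for k,v in s.items()})
ims=[]
for n in("scene","top"):
    c=capture(n);ims.append(c)
    cv2.imwrite(f"pics/{n}0.png",c["frame"][:,:,::-1])
    print(n,np.round(c["R"],3).tolist(),c["t"],c["fx"],c["cx"],c["cy"])
    np.savez(f"{n}0.npz",**{k:c[k] for k in("frame","z_map","R","t","fx","fy","cx","cy")})
    for l in("hopper","cover_post","catch","catch_grip","tray","tray_handle","blank1","vice","drill_stand","brush","cover"):
        out=[]
        for d in search_frame(l,c)[:6]:
            u,v=map(int,np.round(d["xy"])); z=float(c["z_map"][v,u])
            X=c["R"].T@(np.array([(u-c["cx"])/c["fx"]*z,(v-c["cy"])/c["fy"]*z,z])-c["t"])
            out.append((round(d["p"],2),u,v,np.round(X,3).tolist()))
        print(l,out)
E
```

```text
pics
{'time_s': 0.0, 'joints': [88.9, 22.092, 0.379, -0.029, -68.409, -14.815], 'joint_velocities': [0.0, -0.058, -0.043, -0.048, 0.036, 0.09], 'effort': [0.0, -39.066, 18.74, 4.22, 0.011, -0.0], 'tcp_pos': [0.171, 0.601, 0.24], 'ee_rot': [[0.962, -0.274, -0.001], [-0.274, -0.962, -0.002], [0.0, 0.002, -1.0]], 'wrist_force': [-0.205, 0.317, 0.377], 'moment': [-0.028, -0.05, -0.025], 'gripper_force': 0.0, 'gripper_width': 1.006}
scene [[0.723, 0.691, -0.012], [0.533, -0.568, -0.627], [-0.44, 0.446, -0.779]] [-0.36680709 -0.22407721  1.73243836] 405.7196375875274 249.10514761554194 196.1807674619002
hopper [(0.77, 263, 204, [0.604, -0.032, 0.145])]
cover_post [(0.56, 259, 190, [0.55, 0.007, 0.138])]
catch [(0.6, 237, 216, [0.593, -0.141, 0.175]), (0.38, 171, 284, [0.539, -0.398, 0.009])]
catch_grip [(0.62, 241, 216, [0.602, -0.132, 0.175])]
tray [(0.64, 173, 285, [0.544, -0.394, 0.004])]
tray_handle [(0.57, 174, 284, [0.549, -0.392, 0.016])]
blank1 [(0.77, 170, 303, [0.601, -0.446, 0.038]), (0.7, 161, 288, [0.539, -0.433, 0.034]), (0.52, 183, 281, [0.571, -0.37, 0.033]), (0.49, 164, 26
[... 662 characters left out ...]
0.59, -0.138, 0.177]), (0.17, 375, 198, [0.539, -0.411, 0.035])]
tray [(0.6, 375, 196, [0.546, -0.413, 0.03])]
tray_handle [(0.78, 371, 198, [0.54, -0.408, 0.001])]
blank1 [(0.85, 378, 254, [0.36, -0.424, 0.028]), (0.69, 382, 201, [0.53, -0.433, 0.036]), (0.65, 368, 209, [0.503, -0.389, 0.034]), (0.63, 388, 183, [0.589, -0.455, 0.028]), (0.53, 360, 194, [0.551, -0.364, 0.031]), (0.5, 367, 174, [0.615, -0.384, 0.04])]
vice [(0.61, 315, 127, [0.76, -0.212, 0.058])]
drill_stand [(0.68, 128, 166, [0.624, 0.385, 0.026]), (0.3, 369, 208, [0.506, -0.391, 0.039])]
brush [(0.88, 115, 256, [0.335, 0.416, 0.021]), (0.29, 370, 197, [0.543, -0.402, 0.008])]
cover [(0.59, 244, 191, [0.545, 0.009, 0.144])]
```

```bash
python3 - <<'E'
import cv2
c=cv2.imread("pics/top0.png")[60:310,80:450];cv2.imwrite("pics/top0c.png",cv2.resize(c,None,fx=2.15,fy=2.15,interpolation=cv2.INTER_CUBIC))
E
```

```text
(no output)
```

View pics/top0c.png

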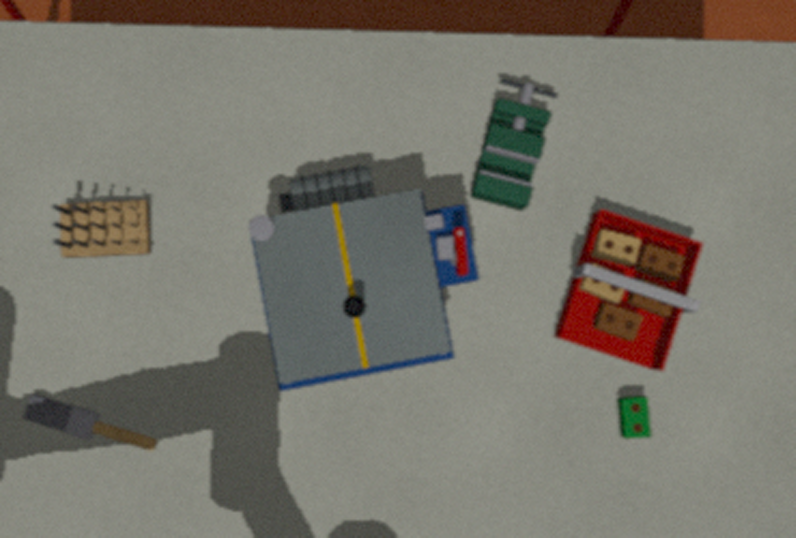

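View pics/scene0.png

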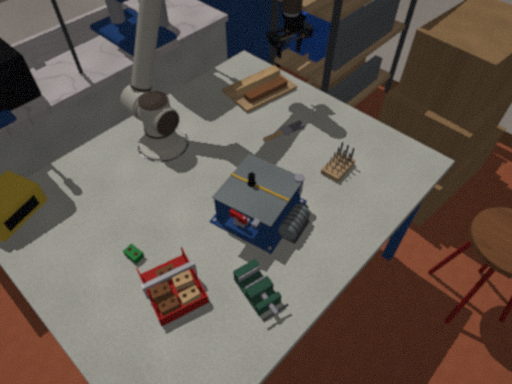

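The top view (2.15x crop) shows the hopper near (345,290), with the cover closed, the black post at (353,306) and the red catch at (460,250). The tray is at (630,290), open side down, holding 5 blanks. The green decoy is at (635,415), the vice at (510,150), the drill stand at (105,225) and the brush at (90,420). Next I'll fit the poses from depth.

```bash
cat > h.py <<'E'
import numpy as np,cv2
def cloud(c,R=None,t=None):
    z=c["z_map"];v,u=np.indices(z.shape)
    P=np.stack([(u-c["cx"])/c["fx"]*z,(v-c["cy"])/c["fy"]*z,z],-1)
    if R is None: return (P-c["t"])@c["R"]
    T=c["T_tool_cam"];P=P@T[:3,:3].T+T[:3,3]
    return P@R.T+t
def hsv(c): return cv2.cvtColor(np.ascontiguousarray(c["frame"]),cv2.COLOR_RGB2HSV)
def red(c):
    h=hsv(c);return ((h[...,0]<6)|(h[...,0]>172))&(h[...,1]>160)&(h[...,2]>60)
def rect(P):
    r=cv2.minAreaRect((P[:,:2]*1000).astype(np.float32));return np.round(r[0],1),np.round(r[1],1),round(r[2],1),len(P)
E
python3 - <<'E'
from h import *
for n in("top","scene"):
    c=dict(np.load(n+"0.npz"));X=cloud(c);z=X[...,2];r=red(c);f=c["z_map"]>0
    H=hsv(c)
    near=lambda x,y,d:(np.hypot(X[...,0]-x,X[...,1]-y)<d)&f
    m=near(.56,.01,.2)&(abs(z-.142)<.008)&~r&(H[...,1]<110)
    m=cv2.erode(m.astype(np.uint8),np.ones((2,2)))>0
    print(n,"cover",rect(X[m]),X[m][:,2].mean())
    m=near(.56,.01,.3)&(z>.155)&(H[...,2]<60);print("post",X[m].mean(0) if m.any() else 0,m.sum())
    m=near(.59,-.14,.06)&r&(z>.16);print("catch",rect(X[m]),X[m].mean(0))
    m=near(.545,-.405,.17)&r;print("tray",rect(X[m]))
    m=near(.545,-.405,.17)&r&(z>.035);print("trayrim",rect(X[m]),np.median(X[m][:,2]))
    m=near(.545,-.405,.17)&(z>.075);print("handle",rect(X[m]),X[m].mean(0))
    print("bench",np.median(z[near(.45,-.15,.05)]))
    for nm,x,y,d in(("vice",.76,-.215,.13),("drill",.625,.385,.1),("brush",.34,.415,.14)):
        m=near(x,y,d)&(z>.012);print(nm,rect(X[m]),X[m][:,2].max())
E
```

```text
top cover (array([543. ,  -3.4]), array([226.7, 269.1]), 11.9, 5597) 0.14083215735821575
post [0.51159653 0.00575553 0.18861754] 57
catch (array([ 588.5, -135.4]), array([61.2, 11.6]), 6.9, 81) [ 0.58705942 -0.13476832  0.17701505]
tray (array([ 550.9, -401.7]), array([158.6, 198.6]), 72.8, 1615)
trayrim (array([ 551.5, -401.3]), array([158.6, 197.5]), 73.4, 302) 0.04735181682757511
handle (array([ 550.3, -403.1]), array([172.8,  16.8]), 72.8, 324) [ 0.55025454 -0.40113514  0.09666866]
bench 0.0009420678887880703
vice (array([ 747.3, -219.4]), array([100.6, 229. ]), 71.4, 1400) 0.12627832998233288
drill (array([625.1, 384.9]), array([ 80.2, 131.8]), 4.2, 1050) 0.09610362856638413
brush (array([329.7, 394.9]), array([199.4,  42.7]), 73.1, 582) 0.027423686119405554
scene cover (array([551. ,  -9.6]), array([226.6, 284.2]), 11.9, 3136) 0.14099784705436624
post [0.51811587 0.0031312  0.17981053] 63
catch (array([ 591.3, -135.4]), array([63.8, 14.3]), 6.4, 96) [ 0.59027405 -0.13780919  0.17360657]
tray (array([ 553.2, -401.9]), array([156. , 203.9]), 73.4, 1009)
trayrim (array([ 563.6, -405.2]), array([156. , 181.3]), 73.8, 279) 0.04833751469367605
handle (array([ 553.3, -400.9]), array([171.7,  20.7]), 72.5, 394) [ 0.55453681 -0.40353551  0.09517307]
bench 0.0025640537171529084
vice (array([ 750.3, -217.6]), array([104.2, 232.1]), 70.9, 1561) 0.12675003737227566
drill (array([628.1, 388.8]), array([ 83.1, 139.8]), 3.9, 634) 0.09529450191214155
brush (array([334.1, 394.9]), array([202.6,  45.2]), 75.9, 236) 0.02765008683058366
```

Call:
drive_tool([
  [100,19,-34,1,0,0,0.02],
  [100,19,-34,1,0,0,0.02],
  [100,19,-34,1,0,0,0.02],
  [100,19,-34,1,0,0,0.02],
  [100,19,-34,1,0,0,0.02],
])

```text
time_s: 1.62
tcp_pos: [0.2669, 0.4294, 0.2467]
ee_rot: [[0.985, -0.175, 0.0], [-0.175, -0.985, 0.0], [0.0, -0.0, -1.0]]
wrist_force: [0.5, -0.2, -0.6]
gripper_width: 1.0
gripper_force: 0.0
```

Call:
drive_tool([
  [100,19,-34,1,0,0,0.02],
  [100,19,-34,1,0,0,0.02],
  [100,19,-34,1,0,0,0.02],
  [100,19,-34,1,0,0,0.02],
  [100,19,-34,1,0,0,0.02],
])

```text
time_s: 2.03
tcp_pos: [0.3619, 0.2593, 0.252]
ee_rot: [[0.997, -0.076, 0.001], [-0.076, -0.997, 0.001], [0.001, -0.001, -1.0]]
wrist_force: [0.9, 0.7, 0.8]
gripper_width: 1.002
gripper_force: 0.0
```

Call:
drive_tool([
  [100,19,-34,1,0,0,0.02],
  [100,19,-34,1,0,0,0.02],
  [100,19,-34,1,0,0,0.02],
  [100,19,-34,1,0,0,0.02],
  [100,19,-34,1,0,0,0.02],
])

```text
time_s: 2.45
tcp_pos: [0.4569, 0.0892, 0.2571]
ee_rot: [[1.0, 0.023, 0.001], [0.023, -1.0, 0.001], [0.001, -0.001, -1.0]]
wrist_force: [1.1, 0.1, 0.3]
gripper_width: 1.002
gripper_force: 0.0
```

Call:
drive_tool([
  [100,19,-34,1,0,0,0.02],
  [100,19,-34,1,0,0,0.02],
  [100,19,-34,1,0,0,0.02],
  [100,19,-34,1,0,0,0.02],
  [100,10,-20,0,0,0,0.01],
])

```text
time_s: 2.87
tcp_pos: [0.5439, -0.0681, 0.2606]
ee_rot: [[0.994, 0.11, 0.001], [0.11, -0.994, -0.001], [0.001, 0.001, -1.0]]
wrist_force: [1.4, -0.3, -0.1]
gripper_width: 0.996
gripper_force: 0.0
```

Call:
drive_tool([
  [100,20,-34,0,0,0,0],
  [100,20,-34,0,0,0,0],
  [100,0,0,0,0,0,0],
])

```text
time_s: 3.12
tcp_pos: [0.5847, -0.1379, 0.2594]
ee_rot: [[0.994, 0.107, 0.0], [0.107, -0.994, -0.002], [-0.0, 0.002, -1.0]]
wrist_force: [1.1, 0.4, -0.2]
gripper_width: 1.003
gripper_force: 0.0
```

```bash
cat > w.py <<'E'
from h import *
from station import *
def wrist():
    s=sense();c=capture("wrist");return s,c,cloud(c,np.array(s["ee_rot"]),np.array(s["tcp_pos"]))
E
python3 - <<'E'
from w import *
s,c,X=wrist();f=c["z_map"]>0;z=X[...,2];r=red(c)
cv2.imwrite("pics/w1.png",c["frame"][:,:,::-1])
print(s["tcp_pos"],s["joints"])
m=r&f&(z>.165)&(z<.19)&(abs(X[...,1]+.14)<.06);print(rect(X[m]),X[m].mean(0))
m=f&(z>.155)&(z<.2)&(hsv(c)[...,2]<60)&(abs(X[...,1])<.06);print("post",m.sum(),rect(X[m]) if m.any() else 0)
E
```

```text
[ 0.58473852 -0.13785701  0.25944306] [  2.20763818  19.00394065  -1.54759515   0.10210338 -69.45075181
  93.88599593]
(array([ 593.1, -135.6]), array([63.2, 12.4]), 6.2, 1015) [ 0.59399058 -0.1355682   0.17784623]
post 0 0
```

View pics/w1.png

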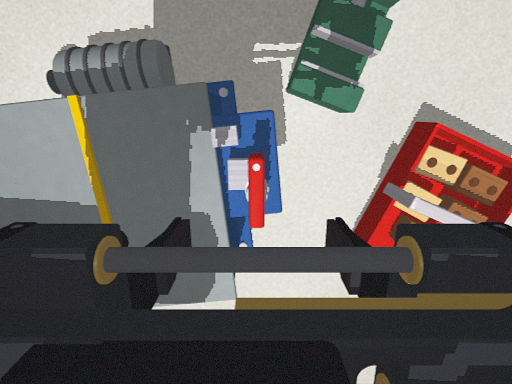

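The bar shows at about (256,190) in the wrist view, with its axis disc under it, the cover edge to the left and nothing in the way of the descent.

Call:
drive_tool([
  [50,1,2,-20,0,0,0],
  [45,0,0,-25,0,0,0],
  [45,0,0,-25,0,0,0],
  [45,0,0,-21,0,0,0],
  [45,0,0,0,0,0,0],
])

```text
time_s: 3.58
tcp_pos: [0.5799, -0.1298, 0.165]
ee_rot: [[0.994, 0.112, -0.01], [0.112, -0.994, 0.001], [-0.01, -0.002, -1.0]]
wrist_force: [-0.0, -0.7, -0.8]
gripper_width: 0.706
gripper_force: 0.0
```

Call:
drive_tool([
  [0,0,0,0,0,0,0],
  [0,0,0,0,0,0,0],
  [0,0,0,0,0,0,0],
  [0,0,0,0,0,0,0],
  [0,0,0,0,0,0,0],
])

```text
time_s: 4.0
tcp_pos: [0.5842, -0.1317, 0.1712]
ee_rot: [[0.994, 0.113, 0.003], [0.113, -0.994, -0.002], [0.003, 0.002, -1.0]]
wrist_force: [1.9, -12.8, -1.8]
gripper_width: 0.328
gripper_force: 6.3
```

Call:
drive_tool([
  [0,0,0,0,0,0,0],
  [0,0,0,0,0,0,0],
  [0,0,0,0,0,0,0],
  [0,0,0,0,0,0,0],
  [0,0,0,0,0,0,0],
])

```text
time_s: 4.42
tcp_pos: [0.5846, -0.1359, 0.1712]
ee_rot: [[0.994, 0.112, 0.003], [0.112, -0.994, -0.007], [0.003, 0.008, -1.0]]
wrist_force: [3.2, -15.3, -1.4]
gripper_width: 0.213
gripper_force: 30.0
```

Call:
drive_tool([
  [0,1,-2,0,0,0,-0.06],
  [0,0,0,0,0,0,-0.12],
  [0,0,0,0,0,0,-0.12],
  [0,0,0,0,0,0,-0.12],
  [0,0,0,0,0,0,-0.12],
])

```text
time_s: 4.83
tcp_pos: [0.5848, -0.1356, 0.1712]
ee_rot: [[0.907, -0.42, 0.002], [-0.42, -0.907, -0.004], [0.003, 0.003, -1.0]]
wrist_force: [0.7, -7.3, 1.9]
gripper_width: 0.213
gripper_force: 30.0
```

Call:
drive_tool([
  [0,0,0,0,0,0,-0.12],
  [0,0,0,0,0,0,-0.12],
  [0,0,0,0,0,0,-0.12],
  [0,0,0,0,0,0,-0.12],
  [0,0,0,0,0,0,-0.12],
])

```text
time_s: 5.25
tcp_pos: [0.5853, -0.1351, 0.1712]
ee_rot: [[0.512, -0.859, 0.003], [-0.859, -0.512, -0.003], [0.004, -0.001, -1.0]]
wrist_force: [0.9, -6.6, 0.8]
gripper_width: 0.212
gripper_force: 30.0
```

```bash
python3 - <<'E'
from w import *
s=sense();print(s["tcp_pos"],s["wrist_force"],s["moment"],s["joints"],s["gripper_width"])
c=capture("top");X=cloud(c);z=X[...,2];m=red(c)&(z>.16)&(abs(X[...,1]+.14)<.07)
print(m.sum(),rect(X[m]) if m.sum()>3 else 0)
cv2.imwrite("pics/t2.png",cv2.resize(c["frame"][130:230,200:360,::-1],None,fx=4,fy=4))
E
```

```text
[ 0.58526425 -0.13511394  0.17119554] [ 0.88765885 -6.58910462  0.84963842] [-1.93305227 -0.33725654  0.05555254] [  2.52408368  22.87146882  -9.03986291   0.22550745 -57.92851619
  28.13498651] 0.21170263556210242
0 0
```

Call:
drive_tool([
  [0,0,0,0,0,0,-0.08],
  [0,0,0,0,0,0,-0.06],
  [0,0,0,0,0,0,0],
])

```text
time_s: 5.55
tcp_pos: [0.5854, -0.135, 0.1712]
ee_rot: [[0.391, -0.92, 0.003], [-0.92, -0.391, -0.003], [0.004, -0.002, -1.0]]
wrist_force: [1.1, -6.6, 1.5]
gripper_width: 0.21
gripper_force: 30.0
```

```bash
python3 - <<'E'
from w import *
s=sense();print(s["ee_rot"][0],s["wrist_force"],s["moment"],s["joints"])
E
```

```text
[ 0.39097251 -0.92039665  0.00324018] [ 1.10983564 -6.59736013  1.54313116] [-1.90335132 -0.33036251  0.16824338] [  2.53613585  22.87472564  -9.03248461   0.22819556 -57.91572627
  20.35840646]
```

Call:
drive_tool([
  [100,0,0,0,0,0,0],
  [100,0,0,0,0,0,0],
  [100,0,0,0,0,0,0],
  [100,0,0,30,0,0,0],
  [100,0,0,40,0,0,0],
])

```text
time_s: 5.97
tcp_pos: [0.582, -0.1324, 0.2363]
ee_rot: [[0.392, -0.92, -0.01], [-0.92, -0.392, 0.001], [-0.005, 0.009, -1.0]]
wrist_force: [0.9, 0.5, 0.9]
gripper_width: 0.509
gripper_force: 0.0
```

Call:
drive_tool([
  [100,-18,35,0,0,0,0],
  [100,-18,35,0,0,0,0],
  [100,-18,35,0,0,0,0],
  [100,-17,35,0,0,0,0],
  [100,0,0,0,0,0,0],
])

```text
time_s: 6.38
tcp_pos: [0.5108, 0.0114, 0.2401]
ee_rot: [[0.397, -0.918, 0.0], [-0.918, -0.397, 0.002], [-0.002, -0.001, -1.0]]
wrist_force: [0.0, -1.5, -0.5]
gripper_width: 0.886
gripper_force: 0.0
```

```bash
python3 - <<'E'
from w import *
s=sense();print(s["tcp_pos"],s["ee_rot"][0],s["wrist_force"],s["gripper_width"])
s,c,X=wrist();a=c["frame"][:,:,::-1];cv2.imwrite("pics/w2.png",a)
t=capture("scene");cv2.imwrite("pics/s2.png",np.hstack([a,t["frame"][:,:,::-1]])[:,::1])
im=cv2.resize(t["frame"][120:280,150:350,::-1],(480,384));cv2.imwrite("pics/s2.png",cv2.resize(np.hstack([a,im]),(800,310)))
for d in search_frame("cover_post",c)[:2]:
    u,v=map(int,d["xy"]);print(d["p"],u,v,X[v,u])
Y=cloud(t);z=Y[...,2];m=red(t)&(z>.155)&(np.hypot(Y[...,0]-.585,Y[...,1]+.135)<.06);print(rect(Y[m]))
E
```

```text
[0.51078115 0.01138711 0.24014111] [ 3.97475230e-01 -9.17612895e-01  1.26590375e-04] [ 0.02257944 -1.50472786 -0.50930064] 0.8860068862679215
0.85 225 138 [ 0.5592005  -0.02605683  0.14118864]
(array([ 589.1, -142.8]), array([13.5, 62. ]), 24.7, 73)
```

View pics/s2.png

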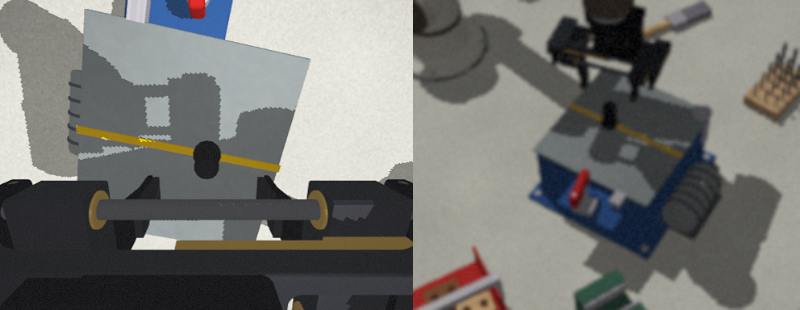

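The wrist view shows the post at about (207,158) in the picture, which is about (257,196) at full resolution. In the scene view the catch bar is turned to its stop (about 1.35).

```bash
python3 - <<'E'
from w import *
s,c,X=wrist();print(s["tcp_pos"],c["fx"],c["cx"],c["cy"],c["T_tool_cam"].round(3).tolist())
sub=(slice(165,225),slice(225,295));P=X[sub].reshape(-1,3);k=(P[:,2]>.15)&(P[:,2]<.2);print(rect(P[k]),P[k].mean(0))
k=(P[:,2]>.185)&(P[:,2]<.2);print(rect(P[k]),P[k].mean(0))
E
```

```text
[0.51340245 0.00768896 0.23995358] 273.438968227786 257.89200636800376 190.364651631376 [[0.001, -0.963, -0.271, 0.074], [1.0, 0.001, 0.0, -0.001], [0.0, -0.271, 0.963, -0.143], [0.0, 0.0, 0.0, 1.0]]
(array([516.5,   4.9]), array([23.2, 21.8]), 23.6, 1003) [0.51732376 0.00298326 0.18367851]
(array([516.3,   5.5]), array([22.2, 20.7]), 23.6, 697) [0.5164248  0.00505021 0.19035048]
```

Call:
drive_tool([
  [50,2,-3,-20,0,0,0],
  [50,0,0,-25,0,0,0],
  [50,0,0,-23,0,0,0],
  [50,0,0,0,0,0,0],
  [0,0,0,0,0,0,0],
])

```text
time_s: 7.0
tcp_pos: [0.5153, 0.0028, 0.1707]
ee_rot: [[0.391, -0.921, -0.003], [-0.921, -0.391, -0.001], [0.0, 0.003, -1.0]]
wrist_force: [0.3, 0.2, -0.2]
gripper_width: 0.703
gripper_force: 0.0
```

Call:
drive_tool([
  [0,0,0,0,0,0,0],
  [0,0,0,0,0,0,0],
  [0,0,0,0,0,0,0],
  [0,0,0,0,0,0,0],
  [0,0,0,0,0,0,0],
])

```text
time_s: 7.42
tcp_pos: [0.5157, 0.0041, 0.1723]
ee_rot: [[0.392, -0.92, 0.001], [-0.92, -0.392, 0.0], [0.0, -0.002, -1.0]]
wrist_force: [0.4, 0.2, -0.7]
gripper_width: 0.329
gripper_force: 0.0
```

```bash
python3 - <<'E'
from w import *
s=sense();print(s["tcp_pos"],s["wrist_force"],s["gripper_width"],s["gripper_force"],s["joints"])
p=np.array([621.4,134.7]);a0=np.deg2rad(-129.1)
pts=[p+167*np.array([np.cos(a),np.sin(a)]) for a in a0-np.arange(0,17)*.1]
print(np.round(np.diff(pts,axis=0),1).tolist(),pts[-1])
E
```

```text
[0.51567911 0.0041121  0.17232316] [ 0.40148113  0.16759203 -0.68961938] 0.32894629945250126 0.0 [ 1.85100684e+01  1.51193396e+01 -2.05858545e+01  3.42732600e-03
 -5.42062621e+01  4.57934507e+00]
[[-12.4, 11.2], [-11.2, 12.3], [-9.9, 13.4], [-8.6, 14.3], [-7.1, 15.1], [-5.5, 15.7], [-3.9, 16.2], [-2.3, 16.5], [-0.6, 16.7], [1.0, 16.7], [2.7, 16.5], [4.3, 16.1], [5.9, 15.6], [7.4, 14.9], [8.9, 14.1], [10.3, 13.2]] [494.93088815 243.76220128]
```

Call:
drive_tool([
  [0,0,0,0,0,0,0],
  [0,0,0,0,0,0,0],
  [0,-12.4,11.2,0,0,0,-0.1],
  [0,-11.2,12.3,0,0,0,-0.1],
  [0,-9.9,13.4,0,0,0,-0.1],
])

```text
time_s: 7.83
tcp_pos: [0.4814, 0.0407, 0.1721]
ee_rot: [[0.098, -0.995, 0.0], [-0.995, -0.098, -0.001], [0.001, 0.0, -1.0]]
wrist_force: [0.7, -1.0, 2.5]
gripper_width: 0.268
gripper_force: 30.0
```

Call:
drive_tool([
  [0,-8.6,14.3,0,0,0,-0.1],
  [0,-7.1,15.1,0,0,0,-0.1],
  [0,-5.5,15.7,0,0,0,-0.1],
  [0,-3.9,16.2,0,0,0,-0.1],
  [0,-2.3,16.5,0,0,0,-0.1],
])

```text
time_s: 8.25
tcp_pos: [0.4524, 0.1183, 0.1721]
ee_rot: [[-0.39, -0.921, -0.003], [-0.921, 0.39, -0.002], [0.003, 0.002, -1.0]]
wrist_force: [-4.8, -0.8, 5.2]
gripper_width: 0.272
gripper_force: 30.0
```

Call:
drive_tool([
  [0,-0.6,16.7,0,0,0,-0.1],
  [0,1.0,16.7,0,0,0,-0.1],
  [0,2.7,16.5,0,0,0,-0.1],
  [0,4.3,16.1,0,0,0,-0.1],
  [0,5.9,15.6,0,0,0,-0.1],
])

```text
time_s: 8.67
tcp_pos: [0.4643, 0.2009, 0.1721]
ee_rot: [[-0.784, -0.621, -0.006], [-0.621, 0.784, -0.001], [0.006, 0.003, -1.0]]
wrist_force: [-11.4, 4.0, 9.2]
gripper_width: 0.264
gripper_force: 30.0
```

Call:
drive_tool([
  [0,7.4,14.9,0,0,0,-0.1],
  [0,8.9,14.1,0,0,0,-0.1],
  [0,8,10,0,0,0,-0.05],
  [0,0,0,0,0,0,0],
])

```text
time_s: 9.0
tcp_pos: [0.4907, 0.2439, 0.172]
ee_rot: [[-0.912, -0.41, -0.003], [-0.41, 0.912, 0.005], [0.0, 0.006, -1.0]]
wrist_force: [-13.0, 11.4, 6.9]
gripper_width: 0.267
gripper_force: 30.0
```

```bash
python3 - <<'E'
from w import *
s=sense();print(s["tcp_pos"],s["wrist_force"],s["gripper_width"],s["joints"])
d=np.array(s["tcp_pos"][:2])*1000-[621.4,134.7];print(np.hypot(*d),np.rad2deg(np.arctan2(d[1],d[0])))
c=capture("top");cv2.imwrite("pics/t3.png",c["frame"][:,:,::-1])
E
```

```text
[0.49066494 0.24389874 0.17196958] [-13.01656639  11.43998695   6.85163055] 0.2666704898987453 [  43.2161181    18.13980125  -16.06713987   -0.37645421  -55.69848775
 -108.78163622]
170.34089925879607 140.1290901229466
```

View pics/t3.png

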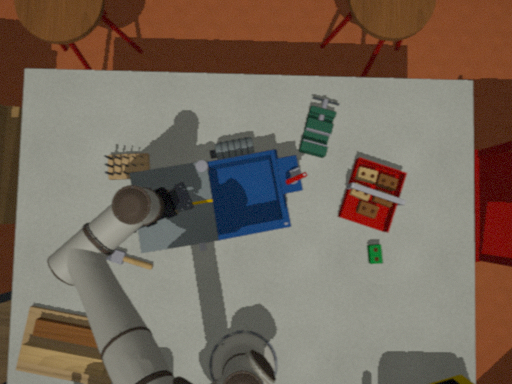

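The top view shows the cover swung beside the hopper's +y side at about 1.58 rad, an empty open cavity at (248,193) and the bystanders in place. Next I release the post and go to the tray.

Call:
drive_tool([
  [100,0,0,0,0,0,0],
  [100,0,0,0,0,0,0],
  [100,0,0,0,0,0,0],
  [100,0,0,0,0,0,0],
  [100,0,0,30,0,0,0],
])

```text
time_s: 9.47
tcp_pos: [0.489, 0.237, 0.1961]
ee_rot: [[-0.912, -0.41, -0.011], [-0.41, 0.912, -0.007], [0.013, -0.002, -1.0]]
wrist_force: [0.1, 0.3, -1.4]
gripper_width: 0.563
gripper_force: 0.0
```

Call:
drive_tool([
  [100,0,0,40,0,0,0],
  [100,0,0,20,0,0,0],
  [100,4,-38,0,0,0,0.05],
  [100,4,-38,0,0,0,0.05],
  [100,4,-38,0,0,0,0.05],
])

```text
time_s: 9.88
tcp_pos: [0.504, 0.124, 0.2619]
ee_rot: [[-0.838, -0.546, 0.001], [-0.546, 0.838, 0.0], [-0.001, -0.0, -1.0]]
wrist_force: [0.3, -0.5, -0.0]
gripper_width: 0.935
gripper_force: 0.0
```

Call:
drive_tool([
  [100,4,-38,0,0,0,0.05],
  [100,4,-38,0,0,0,0.05],
  [100,4,-38,0,0,0,0.05],
  [100,4,-38,0,0,0,0.05],
  [100,4,-38,0,0,0,0.05],
])

```text
time_s: 10.3
tcp_pos: [0.5237, -0.0671, 0.2616]
ee_rot: [[-0.678, -0.735, -0.0], [-0.735, 0.678, -0.0], [0.0, -0.0, -1.0]]
wrist_force: [1.0, 0.4, 1.0]
gripper_width: 0.999
gripper_force: 0.0
```

Call:
drive_tool([
  [100,4,-38,0,0,0,0.05],
  [100,4,-38,0,0,0,0.05],
  [100,4,-38,0,0,0,0.05],
  [100,4,-38,0,0,0,0.05],
  [100,4,-38,0,0,0,0.05],
])

```text
time_s: 10.72
tcp_pos: [0.5435, -0.2572, 0.2614]
ee_rot: [[-0.475, -0.88, -0.0], [-0.88, 0.475, -0.0], [0.0, 0.0, -1.0]]
wrist_force: [0.5, 0.7, 0.8]
gripper_width: 0.997
gripper_force: 0.0
```

Call:
drive_tool([
  [100,3,-38,0,0,0,0.05],
  [100,3,-38,0,0,0,0.05],
  [100,0,-20,0,0,0,0.05],
  [100,0,0,0,0,0,0.05],
  [100,0,0,0,0,0,0],
])

```text
time_s: 11.13
tcp_pos: [0.5491, -0.3527, 0.2603]
ee_rot: [[-0.295, -0.955, -0.002], [-0.955, 0.295, 0.001], [0.0, 0.002, -1.0]]
wrist_force: [-0.1, 0.2, -0.1]
gripper_width: 1.001
gripper_force: 0.0
```

```bash
python3 - <<'E'
from w import *
for n in("top","scene"):
    c=capture(n);X=cloud(c);z=X[...,2]
    h=hsv(c);b=(abs(h[...,0]-110.)<15)&(h[...,1]>120)&(abs(z-.135)<.008)&(np.hypot(X[...,0]-.55,X[...,1])<.2);print(n,"rim",rect(X[b]))
    m=(abs(z-.141)<.006)&(X[...,1]>.09)&(X[...,1]<.4)&(abs(X[...,0]-.52)<.2)&(h[...,1]<110);print("cover",rect(X[m]))
s,c,X=wrist();z=X[...,2];print(s["tcp_pos"],s["ee_rot"][0],s["joints"])
cv2.imwrite("pics/w3.png",c["frame"][:,:,::-1])
m=(z>.07)&(z<.11)&(hsv(c)[...,1]<80)&(abs(X[...,0]-.55)<.15)&(abs(X[...,1]+.4)<.15);print("handle",rect(X[m]),X[m].mean(0))
m=red(c)&(z>.03)&(z<.07)&(abs(X[...,0]-.55)<.15)&(abs(X[...,1]+.4)<.15);print("rim",rect(X[m]))
E
```

```text
top rim (array([549.2, -25.5]), array([220.4, 263.3]), 11.8, 851)
cover (array([486.4, 210.6]), array([263.7, 233.1]), 10.7, 5826)
scene rim (array([552.8, -26.2]), array([221.2, 265.5]), 11.5, 603)
cover (array([489.4, 215.2]), array([264.1, 236.4]), 9.8, 2637)
[ 0.54960405 -0.35100562  0.26108731] [-2.94683126e-01 -9.55594596e-01 -9.07081960e-04] [-1.83794982e+01  2.40853381e+01  6.45212410e+00  1.05859872e-03
 -7.24212163e+01  1.24064090e+00]
handle (array([ 554.3, -402.3]), array([171.8,  16. ]), 72.9, 2305) [ 0.55192142 -0.40868536  0.09803005]
rim (array([ 554.2, -402.4]), array([159.8, 199.5]), 73.0, 2863)
```

View pics/w3.png

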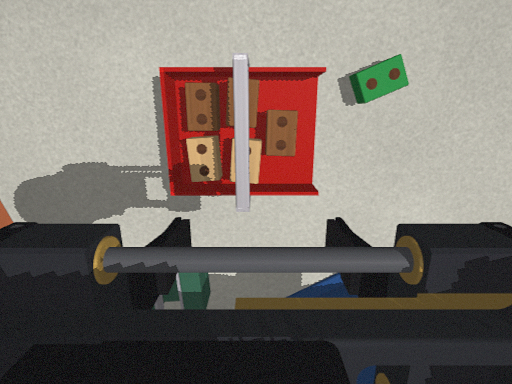

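The wrist view shows the tray with five blanks, the handle bar running down column 240, and the green decoy off to the right at (380,78). The approach is clear.

Call:
drive_tool([
  [100,2,-26,-10,0,0,0],
  [100,2,-25,-20,0,0,0],
  [90,0,0,-35,0,0,0],
  [80,0,0,-35,0,0,0],
  [60,0,0,-35,0,0,0],
])

```text
time_s: 11.7
tcp_pos: [0.5543, -0.4012, 0.1259]
ee_rot: [[-0.293, -0.956, 0.001], [-0.956, 0.293, -0.001], [0.0, -0.002, -1.0]]
wrist_force: [1.1, 0.2, -0.6]
gripper_width: 0.85
gripper_force: 0.0
```

Call:
drive_tool([
  [60,0,0,-25,0,0,0],
  [60,0,0,-11,0,0,0],
  [60,0,0,0,0,0,0],
  [0,0,0,0,0,0,0],
  [0,0,0,0,0,0,0],
])

```text
time_s: 12.12
tcp_pos: [0.5557, -0.4022, 0.0932]
ee_rot: [[-0.292, -0.956, 0.004], [-0.956, 0.292, -0.002], [0.001, -0.004, -1.0]]
wrist_force: [0.1, -0.7, -0.2]
gripper_width: 0.532
gripper_force: 0.0
```

Call:
drive_tool([
  [0,0,0,0,0,0,0],
  [0,0,0,0,0,0,0],
  [0,0,0,0,0,0,0],
  [0,0,0,0,0,0,0],
  [0,0,0,0,0,0,0],
])

```text
time_s: 12.53
tcp_pos: [0.5536, -0.4016, 0.0912]
ee_rot: [[-0.293, -0.956, -0.001], [-0.956, 0.293, 0.0], [0.0, 0.001, -1.0]]
wrist_force: [-1.5, 0.4, 2.6]
gripper_width: 0.178
gripper_force: 30.0
```

Call:
drive_tool([
  [0,0,0,0,0,0,0],
  [0,0,0,0,0,0,0],
  [0,0,0,0,0,0,0],
])

```text
time_s: 12.78
tcp_pos: [0.5536, -0.4016, 0.0911]
ee_rot: [[-0.293, -0.956, -0.001], [-0.956, 0.293, 0.0], [0.0, 0.001, -1.0]]
wrist_force: [-2.6, 1.7, 4.8]
gripper_width: 0.179
gripper_force: 30.0
```

Call:
drive_tool([
  [0,0,0,5,0,0,0],
  [0,0,0,12,0,0,0],
  [0,0,0,22,0,0,0],
  [0,0,0,30,0,0,0],
  [0,0,0,34,0,0,0],
])

```text
time_s: 13.2
tcp_pos: [0.5529, -0.4007, 0.1915]
ee_rot: [[-0.293, -0.956, -0.005], [-0.956, 0.293, 0.004], [-0.002, 0.006, -1.0]]
wrist_force: [0.3, 0.1, -5.7]
gripper_width: 0.18
gripper_force: 30.0
```

Call:
drive_tool([
  [0,0,0,34,0,0,0],
  [0,0,0,34,0,0,0],
  [0,0,0,26,0,0,0],
  [0,0,0,16,0,0,0],
  [0,0,0,7,0,0,0],
])

```text
time_s: 13.62
tcp_pos: [0.5548, -0.402, 0.3138]
ee_rot: [[-0.293, -0.956, 0.005], [-0.956, 0.293, -0.002], [0.001, -0.005, -1.0]]
wrist_force: [-0.6, -0.7, -5.8]
gripper_width: 0.182
gripper_force: 30.0
```

```bash
python3 - <<'E'
from w import *
s,c,X=wrist();print(s["tcp_pos"],s["wrist_force"],s["moment"],s["gripper_width"],s["joints"])
c=capture("scene");cv2.imwrite("pics/s4.png",cv2.resize(c["frame"][120:344,100:400,::-1],None,fx=2.6,fy=2.6))
E
```

```text
[ 0.55482143 -0.40202964  0.31377861] [-0.60212636 -0.65198974 -5.8418648 ] [-0.09571445  0.00333735  0.01165411] 0.18164894090594344 [-2.24363643e+01  2.60690313e+01  1.69541618e+01  9.30880233e-03
 -8.05790227e+01  5.42252249e+00]
```

View pics/s4.png

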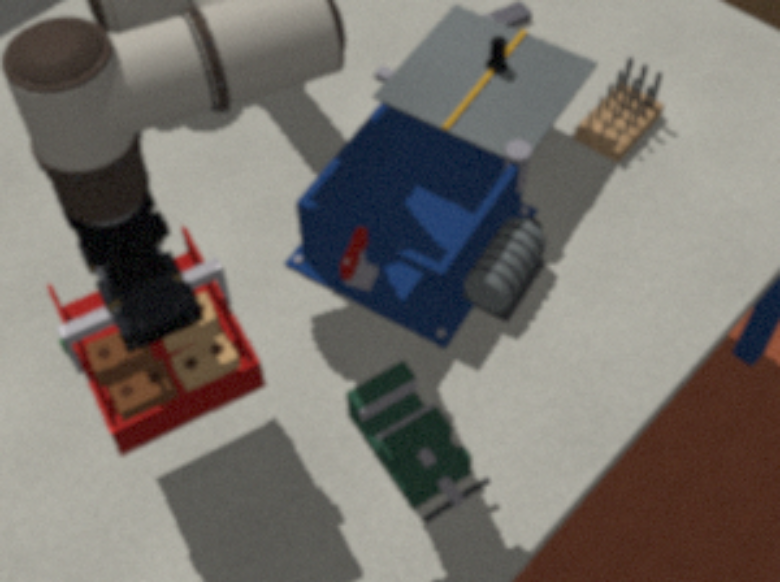

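The scene view shows the tray hanging level at (160,350) with its blanks in it. The hopper is open and the path is clear.

Call:
drive_tool([
  [0,2,6,0,0,0,0.01],
  [0,4,13,0,0,0,0.02],
  [0,6.5,21,0,0,0,0.028],
  [0,8.3,26.7,0,0,0,0.028],
  [0,8.3,26.7,0,0,0,0.028],
])

```text
time_s: 14.13
tcp_pos: [0.5829, -0.3062, 0.3081]
ee_rot: [[-0.18, -0.984, -0.004], [-0.984, 0.18, 0.002], [-0.001, 0.004, -1.0]]
wrist_force: [0.3, -0.3, -6.0]
gripper_width: 0.179
gripper_force: 30.0
```

Call:
drive_tool([
  [0,8.3,26.7,0,0,0,0.028],
  [0,8.3,26.7,0,0,0,0.028],
  [0,8.3,26.7,0,0,0,0.028],
  [0,8.3,26.7,0,0,0,0.028],
  [0,8.3,26.7,0,0,0,0.028],
])

```text
time_s: 14.55
tcp_pos: [0.6243, -0.1719, 0.3085]
ee_rot: [[-0.04, -0.999, -0.004], [-0.999, 0.04, 0.001], [-0.001, 0.004, -1.0]]
wrist_force: [1.1, -0.1, -6.1]
gripper_width: 0.177
gripper_force: 30.0
```

Call:
drive_tool([
  [0,8.3,26.7,0,0,0,0.028],
  [0,8.3,26.7,0,0,0,0.028],
  [0,8.3,26.7,0,0,0,0.028],
  [0,8.3,26.7,0,0,0,0.028],
  [0,8.3,26.7,0,0,0,0.028],
])

```text
time_s: 14.97
tcp_pos: [0.6656, -0.0384, 0.3084]
ee_rot: [[0.1, -0.995, -0.004], [-0.995, -0.1, 0.0], [-0.001, 0.004, -1.0]]
wrist_force: [0.3, -0.3, -6.3]
gripper_width: 0.183
gripper_force: 30.0
```

Call:
drive_tool([
  [0,8,26,0,0,0,0.028],
  [0,7,22,0,0,0,0.028],
  [0,5,16,0,0,0,0.02],
  [0,3,9,0,0,0,0.01],
  [0,1,3,0,0,0,0],
])

```text
time_s: 15.38
tcp_pos: [0.6901, 0.0369, 0.309]
ee_rot: [[0.184, -0.983, -0.002], [-0.983, -0.184, -0.0], [-0.0, 0.002, -1.0]]
wrist_force: [0.1, -0.2, -6.6]
gripper_width: 0.181
gripper_force: 30.0
```

```bash
python3 - <<'E'
from w import *
s,c,X=wrist();print(s["tcp_pos"],s["ee_rot"][0],s["wrist_force"],s["moment"],s["gripper_width"],s["joints"])
c=capture("scene");cv2.imwrite("pics/s5.png",cv2.resize(c["frame"][120:344,100:400,::-1],None,fx=2.6,fy=2.6))
E
```

```text
[0.69008018 0.03686423 0.30902774] [ 0.18447025 -0.98283547 -0.0022732 ] [ 0.06398344 -0.18282099 -6.63390885] [-0.0934029   0.01939115  0.00909937] 0.18095694310360727 [ 1.64125716e+01  2.70181504e+01  1.78426155e+01 -3.60390287e-02
 -8.09497608e+01 -5.77658911e+00]
```

View pics/s5.png

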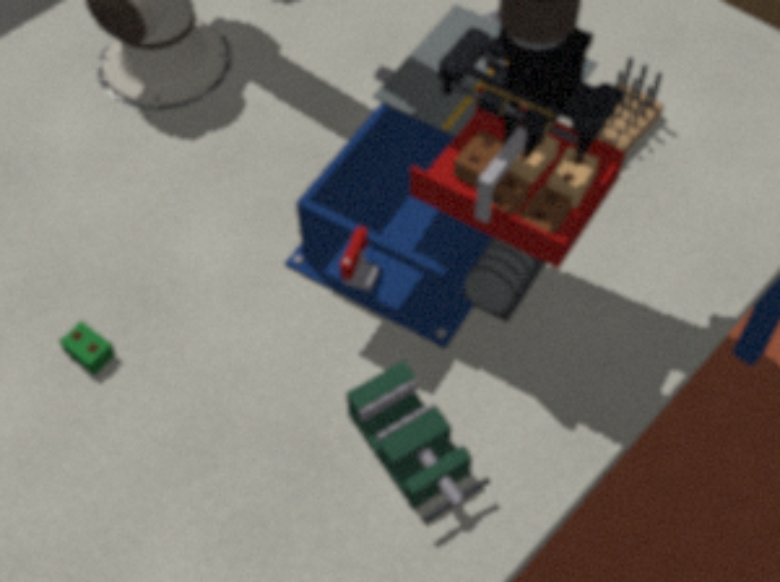

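The scene view shows the tray level behind the hopper's +x half, with its open front over the cavity. Next comes the tip.

Call:
drive_tool([
  [0,-7,-1.5,-5,0.013,-0.069,0],
  [0,-7,-1.5,-5,0.013,-0.069,0],
  [0,-7,-1.5,-5,0.013,-0.069,0],
  [0,-7,-1.5,-5,0.013,-0.069,0],
  [0,-7,-1.5,-5,0.013,-0.069,0],
])

```text
time_s: 15.9
tcp_pos: [0.6536, 0.0251, 0.2856]
ee_rot: [[0.18, -0.923, 0.34], [-0.984, -0.169, 0.063], [-0.001, -0.345, -0.938]]
wrist_force: [0.4, -0.6, -5.1]
gripper_width: 0.182
gripper_force: 30.0
```

Call:
drive_tool([
  [0,-8.8,-1.9,2.8,0.013,-0.069,0],
  [0,-8.8,-1.9,2.8,0.013,-0.069,0],
  [0,-8.8,-1.9,2.8,0.013,-0.069,0],
  [0,-8.8,-1.9,2.8,0.013,-0.069,0],
  [0,-8.8,-1.9,2.8,0.013,-0.069,0],
])

```text
time_s: 16.32
tcp_pos: [0.6096, 0.016, 0.3004]
ee_rot: [[0.18, -0.75, 0.636], [-0.984, -0.136, 0.118], [-0.002, -0.647, -0.762]]
wrist_force: [1.9, -3.4, -3.6]
gripper_width: 0.181
gripper_force: 30.0
```

```bash
python3 - <<'E'
from w import *
s,c,X=wrist();print(s["tcp_pos"],s["ee_rot"].round(3).tolist(),s["wrist_force"],s["moment"],s["gripper_width"],s["joints"])
c=capture("scene");a=cv2.resize(c["frame"][140:270,220:360,::-1],None,fx=3,fy=3)
c=capture("top");b=cv2.resize(c["frame"][110:240,180:320,::-1],None,fx=2.7,fy=3);cv2.imwrite("pics/s6.png",np.hstack([a,b]))
E
```

```text
[0.60961927 0.01604168 0.30037182] [[0.18, -0.75, 0.636], [-0.984, -0.136, 0.118], [-0.002, -0.647, -0.762]] [ 1.89257795 -3.39794106 -3.60247235] [-1.03180445  1.97182777 -0.719177  ] 0.18084750946598477 [ 18.15861411   2.77103291 -33.51369876  20.08897332 -14.46681251
 -25.51182639]
```

View pics/s6.png

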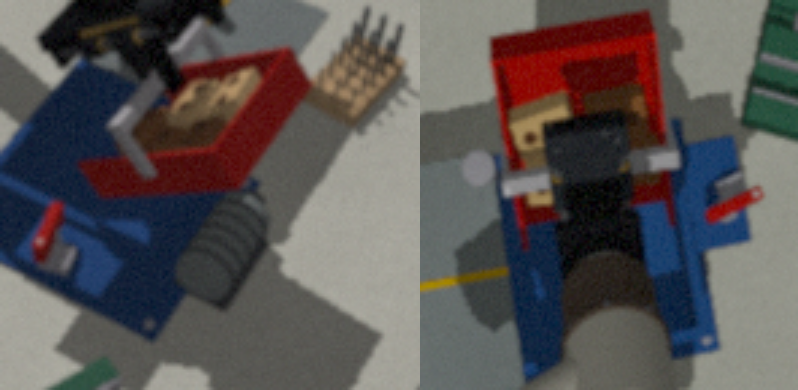

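The left half shows the tray tilted about 40° with blanks still on it, and the lip is over the cavity. I hold a moment to see whether they slide.

Call:
drive_tool([
  [0,0,0,0,0,0,0],
  [0,0,0,0,0,0,0],
  [0,0,0,0,0,0,0],
  [0,0,0,0,0,0,0],
])

```text
time_s: 16.8
tcp_pos: [0.613, 0.0182, 0.3015]
ee_rot: [[0.183, -0.749, 0.637], [-0.983, -0.138, 0.12], [-0.002, -0.648, -0.761]]
wrist_force: [0.2, -0.5, -3.5]
gripper_width: 0.18
gripper_force: 29.9
```

```bash
python3 - <<'E'
from w import *
s,c,X=wrist();print(s["tcp_pos"],s["wrist_force"],s["moment"],s["gripper_width"],s["joints"])
c=capture("scene");a=cv2.resize(c["frame"][140:270,220:360,::-1],None,fx=3,fy=3)
c=capture("top");b=cv2.resize(c["frame"][110:240,180:320,::-1],None,fx=2.7,fy=3);cv2.imwrite("pics/s7.png",np.hstack([a,b]))
E
```

```text
[0.61301927 0.01816217 0.30151995] [ 0.24198933 -0.49299959 -3.46870446] [-0.30252194  1.91306441  0.02418307] 0.17968975075097074 [ 18.27278376   3.05429472 -32.98365694  19.83635725 -14.63272313
 -25.23723301]
```

View pics/s7.png

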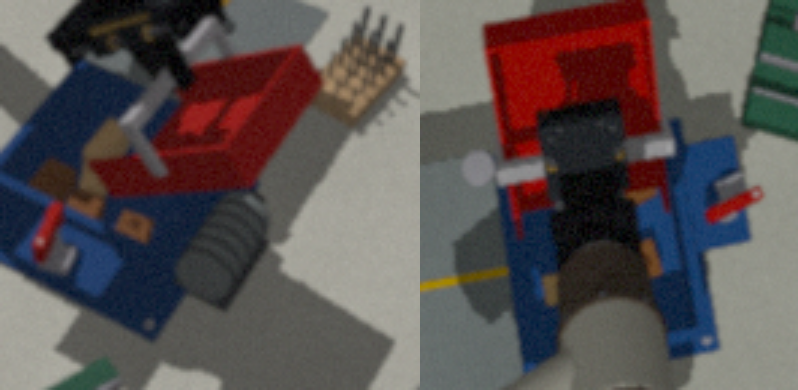

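The tray is empty behind the handle. Several blanks lie in the hopper, and one light blank shows near the lip at (105,150). That was my tenth picture, so from here I check by numbers only.

Call:
drive_tool([
  [0,0,0,0,0,0,0],
  [0,0,0,0,0,0,0],
  [0,0,0,0,0,0,0],
  [0,0,0,0,0,0,0],
])

```text
time_s: 17.28
tcp_pos: [0.6112, 0.0178, 0.2995]
ee_rot: [[0.183, -0.751, 0.635], [-0.983, -0.138, 0.12], [-0.002, -0.646, -0.764]]
wrist_force: [-1.2, -0.1, -3.4]
gripper_width: 0.18
gripper_force: 29.9
```

```bash
cat > bl.py <<'E'
from w import *
def hop(P): 
    a=np.deg2rad(12);d=P*1000-[544.5,12.5,0];return np.round([d[0]*np.cos(a)+d[1]*np.sin(a),-d[0]*np.sin(a)+d[1]*np.cos(a),d[2]])
def blanks(n):
    if n=="wrist": s,c,X=wrist()
    else: c=capture(n);X=cloud(c)
    for d in masks_of("blank1",c):
        if d["p"]<.15: continue
        P=X[d["region"]];print(n,round(d["p"],2),np.round(d["xy"]),d["region"].sum(),hop(np.median(P,0)))
E
python3 - <<'E'
from bl import *
s=sense();print(s["wrist_force"],s["moment"])
blanks("scene");blanks("top");blanks("wrist")
E
```

```text
[-1.16504687 -0.12541356 -3.36829085] [-0.31661911  1.94870178  0.04817725]
scene 0.62 [254. 188.] 150 [-31.  26.  99.]
scene 0.55 [239. 201.] 152 [-73. -21.  49.]
scene 0.54 [136. 257.] 257 [-258. -384.   28.]
top 0.62 [264. 196.] 42 [-23. -68.  50.]
top 0.6 [376. 254.] 290 [-268. -379.   29.]
wrist 0.96 [399. 139.] 1806 [ 56. -53.  50.]
wrist 0.9 [490. 145.] 3125 [-22. -47.  51.]
wrist 0.82 [489. 191.] 825 [-32.  -7.  60.]
```

Call:
drive_tool([
  [0,4,1,15,0,0,0],
  [0,8.8,1.9,5,-0.013,0.069,0],
  [0,8.8,1.9,-2.8,-0.013,0.069,0],
  [0,8.8,1.9,-2.8,-0.013,0.069,0],
  [0,8.8,1.9,-2.8,-0.013,0.069,0],
])

```text
time_s: 18.0
tcp_pos: [0.651, 0.0268, 0.3123]
ee_rot: [[0.183, -0.898, 0.401], [-0.983, -0.166, 0.077], [-0.002, -0.408, -0.913]]
wrist_force: [0.3, 1.0, -2.8]
gripper_width: 0.181
gripper_force: 29.9
```

Call:
drive_tool([
  [0,8.8,1.9,-2,-0.013,0.069,0],
  [0,7,1.5,5,-0.013,0.069,0],
  [0,7,1.5,5,-0.013,0.069,0],
  [0,7,1.5,5,-0.013,0.069,0],
  [0,7,1.5,0,-0.013,0.069,0],
])

```text
time_s: 18.42
tcp_pos: [0.6887, 0.0345, 0.3261]
ee_rot: [[0.182, -0.981, 0.071], [-0.983, -0.182, 0.013], [-0.0, -0.072, -0.997]]
wrist_force: [0.7, 0.5, -3.1]
gripper_width: 0.18
gripper_force: 29.9
```

Call:
drive_tool([
  [0,7,1.5,0,-0.013,0.069,0],
  [0,0,0,0,0,0,0],
  [0,0,0,0,0,0,0],
])

```text
time_s: 18.67
tcp_pos: [0.6956, 0.0362, 0.322]
ee_rot: [[0.182, -0.983, -0.001], [-0.983, -0.182, 0.0], [-0.0, 0.001, -1.0]]
wrist_force: [-0.7, 0.8, -1.8]
gripper_width: 0.178
gripper_force: 29.9
```

```bash
python3 - <<'E'
from bl import *
s=sense();print(s["ee_rot"],s["wrist_force"],s["moment"],s["joints"])
blanks("scene");blanks("top")
E
```

```text
[[ 1.81820422e-01 -9.83331533e-01 -6.55816779e-04]
 [-9.83331688e-01 -1.81820611e-01  2.40087371e-04]
 [-3.55326490e-04  6.01232633e-04 -9.99999756e-01]] [-0.67273051  0.82031386 -1.77197265] [ 0.09128662  0.04164547 -0.00201349] [ 1.62336719e+01  2.73654389e+01  2.01764018e+01 -2.38981727e-02
 -8.28431954e+01 -5.75486880e+00]
scene 0.8 [135. 256.] 264 [-260. -383.   29.]
scene 0.58 [267. 217.] 61 [ 55. -37.  50.]
scene 0.55 [251. 192.] 151 [-31.  15.  97.]
scene 0.53 [238. 220.] 218 [  21. -166.  157.]
scene 0.44 [239. 201.] 145 [-72. -20.  49.]
scene 0.41 [249. 200.] 68 [-28.  -6.  56.]
top 0.76 [375. 257.] 256 [-268. -379.   29.]
top 0.73 [258. 174.] 175 [ 52. -52.  49.]
top 0.72 [258. 198.] 199 [-25. -47.  50.]
top 0.64 [236. 204.] 191 [-35.  31. 100.]
top 0.64 [247. 208.] 66 [-43.  -1.  60.]
top 0.62 [256. 216.] 252 [-82. -26.  50.]
```

All five blanks are counted in the hopper, below the rim. Next I take the tray back.

Call:
drive_tool([
  [0,-4,-12,0,0,0,-0.02],
  [0,-8,-24,0,0,0,-0.038],
  [0,-10.9,-33.7,0,0,0,-0.038],
  [0,-10.9,-33.7,0,0,0,-0.038],
  [0,-10.9,-33.7,0,0,0,-0.038],
])

```text
time_s: 19.28
tcp_pos: [0.648, -0.103, 0.3253]
ee_rot: [[0.009, -1.0, 0.002], [-1.0, -0.009, -0.0], [0.0, -0.002, -1.0]]
wrist_force: [-0.0, -0.1, -2.2]
gripper_width: 0.179
gripper_force: 29.9
```

Call:
drive_tool([
  [0,-10.9,-33.7,0,0,0,-0.038],
  [0,-10.9,-33.7,0,0,0,-0.038],
  [0,-10.9,-33.7,0,0,0,-0.038],
  [0,-10.9,-33.7,0,0,0,-0.038],
  [0,-10.9,-33.7,0,0,0,-0.038],
])

```text
time_s: 19.7
tcp_pos: [0.5931, -0.2718, 0.3255]
ee_rot: [[-0.181, -0.984, 0.002], [-0.984, 0.181, -0.001], [0.0, -0.002, -1.0]]
wrist_force: [1.1, -0.9, -3.1]
gripper_width: 0.177
gripper_force: 29.9
```

Call:
drive_tool([
  [0,-10.9,-33.7,0,0,0,-0.038],
  [0,-10.9,-33.7,0,0,0,-0.038],
  [0,-10,-30,0,0,0,-0.038],
  [0,-7,-22,0,0,0,-0.03],
  [0,-4,-13,-8,0,0,0],
])

```text
time_s: 20.12
tcp_pos: [0.5504, -0.4057, 0.3189]
ee_rot: [[-0.321, -0.947, 0.004], [-0.947, 0.321, -0.004], [0.002, -0.005, -1.0]]
wrist_force: [1.1, 0.7, -1.0]
gripper_width: 0.178
gripper_force: 29.9
```

Call:
drive_tool([
  [0,0,0,-30,0,0,0],
  [0,0,0,-38,0,0,0],
  [0,0,0,-38,0,0,0],
  [0,0,0,-36,0,0,0],
  [0,0,0,-24,0,0,0],
])

```text
time_s: 20.53
tcp_pos: [0.5498, -0.4006, 0.1461]
ee_rot: [[-0.317, -0.948, -0.004], [-0.948, 0.317, 0.003], [-0.002, 0.005, -1.0]]
wrist_force: [-0.9, 0.1, -4.3]
gripper_width: 0.181
gripper_force: 29.9
```

Call:
drive_tool([
  [0,0,0,-16,0,0,0],
  [0,0,0,-8,0,0,0],
  [0,0,0,0,0,0,0],
  [0,0,0,0,0,0,0],
])

```text
time_s: 20.87
tcp_pos: [0.5525, -0.4024, 0.1271]
ee_rot: [[-0.317, -0.949, 0.001], [-0.949, 0.317, -0.001], [0.001, -0.001, -1.0]]
wrist_force: [-0.4, -0.9, -1.5]
gripper_width: 0.183
gripper_force: 29.9
```

Call:
drive_tool([
  [0,0,0,-14,0,0,0],
  [0,0,0,-12,0,0,0],
  [0,0,0,-6,0,0,0],
  [0,0,0,-2,0,0,0],
  [0,0,0,0,0,0,0],
])

```text
time_s: 21.28
tcp_pos: [0.5523, -0.4024, 0.0927]
ee_rot: [[-0.317, -0.948, 0.0], [-0.948, 0.317, -0.0], [0.0, -0.0, -1.0]]
wrist_force: [-0.1, 0.8, -2.2]
gripper_width: 0.183
gripper_force: 29.9
```

Call:
drive_tool([
  [0,0,0,-1,0,0,0],
  [0,0,0,0,0,0,0],
  [0,0,0,0,0,0,0],
])

```text
time_s: 21.53
tcp_pos: [0.5528, -0.4027, 0.092]
ee_rot: [[-0.317, -0.948, 0.002], [-0.948, 0.317, -0.001], [0.0, -0.002, -1.0]]
wrist_force: [-0.3, 0.7, -0.8]
gripper_width: 0.18
gripper_force: 29.9
```

Nearly touching. I go 1 mm further down, release and lift away.

Call:
drive_tool([
  [0,0,0,-1,0,0,0],
  [0,0,0,0,0,0,0],
  [60,0,0,0,0,0,0],
  [60,0,0,0,0,0,0],
  [60,0,0,0,0,0,0],
])

```text
time_s: 21.95
tcp_pos: [0.5524, -0.4024, 0.0901]
ee_rot: [[-0.317, -0.948, 0.001], [-0.948, 0.317, -0.0], [0.0, -0.001, -1.0]]
wrist_force: [0.1, -0.0, -0.1]
gripper_width: 0.328
gripper_force: 0.0
```

Call:
drive_tool([
  [70,0,0,0,0,0,0],
  [70,0,0,0,0,0,0],
  [70,0,0,20,0,0,0],
  [70,0,0,35,0,0,0],
  [70,0,0,35,0,0,0],
])

```text
time_s: 22.37
tcp_pos: [0.5514, -0.402, 0.1795]
ee_rot: [[-0.317, -0.948, -0.004], [-0.948, 0.317, 0.002], [-0.0, 0.004, -1.0]]
wrist_force: [0.9, 0.1, 0.9]
gripper_width: 0.669
gripper_force: 0.0
```

Call:
drive_tool([
  [70,0,0,40,0,0,0],
  [70,0,0,40,0,0,0],
  [70,-35,10,10,0,0,0],
  [70,-35,10,0,0,0,0],
  [70,0,0,0,0,0,0],
])

```text
time_s: 22.78
tcp_pos: [0.4764, -0.3802, 0.271]
ee_rot: [[-0.319, -0.948, -0.002], [-0.948, 0.319, 0.003], [-0.002, 0.003, -1.0]]
wrist_force: [-0.9, -0.2, -1.1]
gripper_width: 0.704
gripper_force: 0.0
```

```bash
python3 - <<'E'
from bl import *
s=sense();print(s["tcp_pos"],s["wrist_force"])
blanks("top");blanks("scene")
for n in("top","scene"):
    c=capture(n);X=cloud(c);z=X[...,2];h=hsv(c)
    m=red(c)&(np.hypot(X[...,0]-.553,X[...,1]+.403)<.17);q=m&(z>.04);print(n,"tray",rect(X[m]),"rim z",np.percentile(X[q][:,2],[10,50,90]).round(3))
    p=X[m&(z<.02)];print("floor z",np.median(p[:,2]).round(4))
    m=(z>.16)&(z<.2)&(X[...,1]>.15)&(X[...,1]<.35)&(abs(X[...,0]-.5)<.1);print("post",X[m].mean(0).round(3))
    for l in("vice","drill_stand","brush"): 
        d=search_frame(l,c)[0];u,v=map(int,np.round(d["xy"]));print(l,X[v,u].round(3))
E
```

```text
[ 0.47639105 -0.38016799  0.27102366] [-0.85204953 -0.22862989 -1.13530076]
top 0.78 [258. 215.] 218 [-80. -27.  50.]
top 0.61 [234. 205.] 195 [-35.  30. 100.]
top 0.58 [247. 206.] 44 [-42.  -1.  60.]
top 0.54 [259. 172.] 213 [ 58. -53.  49.]
top 0.54 [260. 198.] 241 [-25. -47.  50.]
top 0.47 [375. 256.] 213 [-275. -373.   29.]
top 0.23 [127. 166.] 922 [161. 354.  26.]
scene 0.82 [136. 258.] 254 [-259. -383.   29.]
scene 0.71 [238. 202.] 149 [-73. -21.  49.]
scene 0.66 [254. 189.] 215 [-28.  22.  96.]
scene 0.62 [250. 203.] 62 [-29.  -7.  58.]
scene 0.54 [265. 217.] 34 [ 54. -35.  50.]
top tray (array([ 544.3, -384.7]), array([187.3, 220.1]), 71.5, 257) rim z [0.043 0.049 0.329]
floor z 0.0057
post [0.49  0.241 0.186]
vice [ 0.763 -0.221  0.056]
drill_stand [0.62  0.397 0.029]
brush [0.334 0.416 0.012]
scene tray (array([ 551.8, -402.8]), array([156. , 202.9]), 71.8, 2357) rim z [0.043 0.049 0.053]
floor z 0.005
post [0.496 0.24  0.182]
vice [ 0.764 -0.227  0.056]
drill_stand [ 0.523 -0.     0.06 ]
brush [0.364 0.459 0.01 ]
```

```bash
python3 -c "
from station import *
print(finish_job())"
```

```text
the job is handed in; nothing more can be done
None
```

The job is handed in, with no verdict returned: the catch is at its stop, the cover is open at about 1.58 rad, all five blanks lie in the hopper below the rim, the empty tray is upright on the bench, and no bystander was seen to move.

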